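Hold a strip vial in the ratchet bench clamp

TASK

Hold the test-strip vial in the bench clamp so that a colleague can pull off its tight cap: turn the clamp's lock knob clockwise well past its click, then pump the trigger, squeezing it fully towards the fixed grip post and letting it spring back each time, until the spring pad presses on the vial. Stop there, because pumping on would crush the vial, and finish while still holding the trigger squeezed with the vial upright in the clamp's V; do not push the jaw or the vial by hand or knock the other things about.

Things in the scene. Friction and masses are not known exactly. Their poses are not given: they have to be found in the camera images.
- clamp: bench clamp, screwed down, 300 x 72 mm aluminium base 6 mm thick. Origin on the worktop; its x axis is the way the jaw advances (knob at the -x end, V anvil at the +x end), z up. In this frame: lock knob axis at x = -140 mm; trigger and fixed grip post 26 mm wide in y, tops 103 to 106 mm high, grip faces from 60 to 100 mm high; jaw bar top 33 mm high; vial about x = 90 mm; V anvil from x = 99 mm, 54 mm high. All on y = 0
- squeeze_point (a point): point between the trigger and the fixed grip post, 88 mm above the worktop, axes as the clamp's. The outer face of the post stands 31 mm from it in +x. The outer face of the trigger stands 31 mm from it in -x when released (62 mm over both) and 11 mm when fully squeezed (42 mm over both). Squeeze both together along x, fingers from above
- trigger (a joint): black lever hinged at its foot: 0 released, 0.26 rad fully squeezed (hard stop, 20 mm of travel at squeeze_point height), top moves to +x; a spring returns it (2 to 3 N at the top); it takes up to about 12 N to squeeze. Locked (cannot move beyond about 0.05) until the lock knob is turned.
- trigger_top (a point): centre of the trigger's top end, 103 mm above the worktop
- lock_knob (a joint): lock knob: 0 = locked, grows as it turns clockwise seen from above; spring detent between about 0.33 and 0.87 rad (takes up to 0.08 N m), stop at 1.25 rad. It counts as past the click from 1.0 rad. It stays where it is left
- knob_grip (a point): centre of the knob's bar grip, on its vertical axis, 60 mm above the worktop: bar 40 mm long, 12 mm wide, 34 mm high (36 to 70 mm above the worktop, on a 31 mm round hub). The long side lies along this point's x axis, which turns with the knob (along the clamp's x axis at 0)
- jaw (a joint): travel of the jaw bar along the clamp's +x, m; 0 fully back, 0.056 end. Held by 7 N of friction. Each full squeeze takes it 6 mm on (the first 3 to 9 mm) by pawl and rack, in the latter part of the stroke; it stays when the trigger is released
- pad (a joint): how far the spring pad is pressed back into the jaw, m: 0 = free, 0.014 = bottomed. Its spring gives 2 N as soon as it is off its stop and 1 N more per mm; over 12 N (10 mm) is taken as crushing the vial
- pad_face (a point): centre of the pad's flat front face (34 mm wide, 30 mm high), 36 mm above the worktop; touches the vial when it is 19 mm from the vial's axis. The vial then slides up to 13 mm into the V before the pad is pressed back
- vial_center (a point): white test-strip vial, round, straight, with a press cap: 104 mm high, body 38 mm and cap 42 mm across, standing loose on the clamp's base between pad and V anvil; point on its axis, half-way up (58 mm above the worktop). Home in the V its axis is at x = 96 mm in the clamp's frame
- specimen_cup_center (a point): specimen cup with a screw lid, 62 mm across, 72 mm high, standing on the worktop away from the clamp, to be left alone; point on its axis, half-way up
- timer: lab timer, flat, 58 x 66 x 17 mm, to be left alone; origin at the centre of its underside

How it is judged:
On the way, in this order (a step that is already met when the one before it is completed fails the run):
1. the lock knob is turned past its detent (over 1.0 rad) with the trigger released (value of joint lock_knob above 1 rad and value of joint trigger below 0.08 rad), for 0.1 s.
2. the fingers squeeze the trigger through a full stroke (value of joint trigger above 0.2 rad and contact force between the fingers and trigger above 1 N), for 0.05 s.
3. the trigger is released again for the next stroke (value of joint trigger below 0.06 rad), for 0.05 s.
At the end, for the whole second after the job is handed in: The knob is past its detent (over 1.0 rad); the fingers still hold the trigger squeezed (over 0.08 rad, with over 1 N); the pad presses the vial with 1.5 to 12 N; the vial is at rest in the clamp's V, upright within 7 degrees (value of joint lock_knob above 1 rad and value of joint trigger above 0.08 rad and contact force between the fingers and trigger above 1 N and contact force between pad and vial between 1.5 and 12 N and contact force between clamp and vial above 1.5 N and angle between vial_center's own z axis and vertical below 0.12 rad and x of vial_center in the frame of clamp between 0.09 and 0.102 m and linear speed of vial below 0.02 m/s); the arm keeps its last pose, push and grip.
It fails at once if the vial is crushed (pad pressed on it with over 12 N) (contact force between pad and vial above 12 N).
It fails at once if the jaw is pushed by hand (contact force between the fingers and jaw above 2 N).
It fails at once if the vial is handled (contact force between the fingers and vial above 2 N).
It fails at once if the specimen cup is knocked (distance of specimen_cup_center from where it was at the start of the episode above 0.02 m).
It fails at once if the timer is knocked (distance of timer from where it was at the start of the episode above 0.02 m).
It also fails if it takes over 48 s, if anything falls off the work surface, if the arm or the gripper's body presses on something with over 40 N, if the wrist force passes 120 N, or if a joint passes its speed limit or range.

ROBOT

A 7-joint arm with a two-finger parallel gripper is mounted at the origin on a cart in front of the work surface, level with it; the furniture and walls round the work are solid. World frame = base frame: x ahead of the robot, y to its left, z up, the work surface at z = 0. Lengths are in m, angles in rad, forces in N, time in s.
With the tool pointing down it reaches from about 0.425 to 0.925 m from the base axis. Payload 6.8 kg.
Tool frame: the origin (TCP) lies midway between the tips of the shut fingers; the grasp point (between the pads) lies 19 mm behind it; z points along the fingers, x is the direction in which the jaws open and shut, and the axes are right-handed (so a half turn about z gives the same grasp; the last joint's range is limited). The gripper opens to 85 mm and grips with 20 to 120 N. Pads are 22 mm wide; open, the fingers measure 114 mm over their backs; the gripper's body (76 mm by 85 mm) begins 54 mm behind the grasp point. The pads swing forward as they close: fully open they stand 13 mm farther back than shut.
Start: joints at [-1.295, 0.477, 0.022, 1.555, -0.011, 1.109, -0.083], TCP at [0.253, 0.626, 0.192] pointing down, gripper open.
Joint ranges: [-2.96, 2.96], [-0.34, 2.1], [-1.41, 1.46], [0.24, 2.44], [-1.37, 4.51], [0.17, 1.92], [-2.96, 2.96]. Speed limits (rad/s): [2.39, 2.39, 3.14, 3.14, 3.14, 3.14, 3.14].

INTERFACE

Orientations are given as a rotation vector (axis times angle).
In Python, from cell import * gives the robot as it stands.
- The arm moves only by the shell command python3 -m handwheel 'ROWS' [FORCE]. ROWS is JSON, one flat list of numbers, 5 for each row, row after row: the shift along the tool's x, y, z normalised to -1 to 1, where 1 is 0.2 m, then the turn about the tool's z normalised to -1 to 1, where 1 is 6 degrees, then the gripper command: -1 is shut, 1 is fully open, values between are in proportion. A call has 1 to 8 rows; each row shifts and turns the commanded pose from where the row before left it, along the tool's axes as they then stand; what a row does not reach is not made up. A row lasts 1/12 s, in which the tool goes at most 41.7 mm and 7.16 degrees, less where a joint would pass 70% of its speed; a pose out of reach is approached as far as the arm can. A call with a number of a shift or a turn outside -1 to 1 is refused whole. A call with a gripper value outside its range is refused whole. The fingers move at their own pace and stop on an object; FORCE is the grip in N (left out, the last holds). Time passes only in rows, so rows that do not move let the fingers close. It gives the time, the measured TCP pose, the force and the opening at its end, in the units of the state.
- observe(): the state, without advancing time (a new reading comes with each control period).
- grab_frame(name): name is "side" or "top" or "wrist"; returns a dict with "img" (480x640x3 uint8, red, green, blue), "depth" (480x640 float32, m along the optical axis (not along the pixel's ray), 0 where there is no reading), "fx", "fy", "cx", "cy" (pixels), "origin" and "rotation" of the camera in the world. Camera axes: x right, y up, looking along -z (the intrinsics and any distortion apply to the point x, -y, -z); pixel columns grow to the right and rows downward; lengths in m; the calibration is good to about 2 mm. A picture is of the moment at which its call begins.
- sign_off(): hands the job in, once; it reports no verdict.
Trained networks look in the newest picture that a camera, given by its name, has taken for a name from the list of things; names that differ only in an ending like _2 or _b are one class to them, and where a whole thing is asked for, a point or a joint stands for the part that bears it (a point fixed in the world has none). Each returns a list of dicts, best first, with "confidence" (0 to 1); they miss things now and then, are a little off and sometimes report something else, mostly with a low value. They report only what shows in the picture. A call takes as long as a camera call.
- look_for(camera, thing): "at" ([x, y, z] in m, in world coordinates, good to about 4 mm: the middle of the surface that is visible of it).
- landmark_of(camera, thing): "at" ([x, y, z] in m, in world coordinates, good to about 4 mm: a listed point, or the origin of a listed thing).
The state is a dict: "clock": time; "joint_positions": joint angles; "qvel": joint speeds; "effort": joint torques, N m; "ee_pos": TCP position; "ee_rot": TCP orientation; "contact_force": force on the tool from outside, world axes, zero at the start; "torque": the same for the moment, N m; "finger_gap": opening from 0.0 (shut) to 1.0 (fully open).
Only numpy, scipy, OpenCV 4.12 (cv2) and the standard library are available. Lean on these libraries where they do the work, as an engineer would, in place of code of your own. Each camera call takes 0.05 s, during which the arm holds its last target.

## Working session

There is one attempt and no reset: what is moved stays moved. The work goes in short steps, Python scripts to look and compute and a shell command to move; the robot and the scene stay as the last step left them, time stands still between calls to the robot, and variables do not carry over. Pictures are saved under pics/ and viewed, and the job is handed in when it is done.

```bash
ls; mkdir -p pics
cat > h.py <<'E'
from cell import *
import numpy as np, cv2
from scipy.spatial.transform import Rotation as R
def snap(c,n):
    f=grab_frame(c); cv2.imwrite('pics/'+n+'.png',cv2.cvtColor(np.asarray(f['img']),cv2.COLOR_RGB2BGR)); return f
def st():
    s=observe(); 
    print('t',round(s['clock'],3),'p',np.round(s['ee_pos'],4),'F',np.round(s['contact_force'],1),'T',np.round(s['torque'],2),'gap',round(s['finger_gap'],3))
    print('R',np.round(R.from_rotvec(s['ee_rot']).as_matrix(),3).tolist()); return s
E
python3 - <<'E'
from h import *
st()
for c in ('top','side'):
    f=snap(c,c+'0'); print(c,np.round(f['origin'],3))
    for n in ('clamp','squeeze_point','trigger_top','knob_grip','pad_face','vial_center','specimen_cup_center','timer'):
        print(n,[(np.round(d['at'],4).tolist(),round(d['confidence'],2)) for d in landmark_of(c,n)[:2]])
E
```

```text
pics
t 0.0 p [0.2525 0.6253 0.1913] F [ 0.8 -0.   0.3] T [0.01 0.01 0.02] gap 0.999
R [[0.374, 0.927, -0.001], [0.927, -0.374, -0.002], [-0.002, 0.0, -1.0]]
top [0.367 0.017 1.033]
clamp [([0.5888, 0.1529, -0.002], 0.76), ([0.65, 0.1417, 0.0344], 0.65)]
squeeze_point [([0.5624, 0.1619, 0.0874], 0.67)]
trigger_top [([0.5336, 0.1701, 0.1061], 0.47)]
knob_grip [([0.4543, 0.186, 0.0579], 0.74), ([0.6708, 0.1339, 0.0549], 0.71)]
pad_face [([0.6521, 0.1407, 0.0311], 0.45)]
vial_center [([0.6713, 0.1343, 0.0551], 0.72), ([0.4306, -0.1342, 0.0336], 0.46)]
specimen_cup_center [([0.4313, -0.1361, 0.0374], 0.79)]
timer [([0.3419, -0.0904, -0.0008], 0.72)]
side [ 0.179 -0.614  0.518]
clamp [([0.59, 0.1511, -0.0012], 0.73)]
squeeze_point [([0.5615, 0.1624, 0.0889], 0.93), ([0.3374, -0.0859, 0.0017], 0.35)]
trigger_top [([0.5372, 0.1659, 0.0996], 0.64), ([0.4284, -0.1337, 0.0371], 0.34)]
knob_grip [([0.4519, 0.1893, 0.0606], 0.72)]
pad_face [([0.6492, 0.1403, 0.0376], 0.48)]
vial_center [([0.6757, 0.1343, 0.0609], 0.91), ([0.5328, 0.1683, 0.0996], 0.59)]
specimen_cup_center [([0.428, -0.1369, 0.0384], 0.68)]
timer [([0.3391, -0.0868, -0.0017], 0.83)]
```

View pics/top0.png

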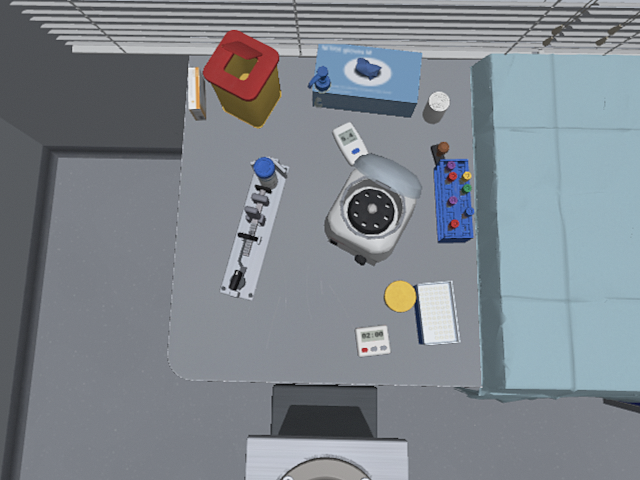

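View pics/side0.png

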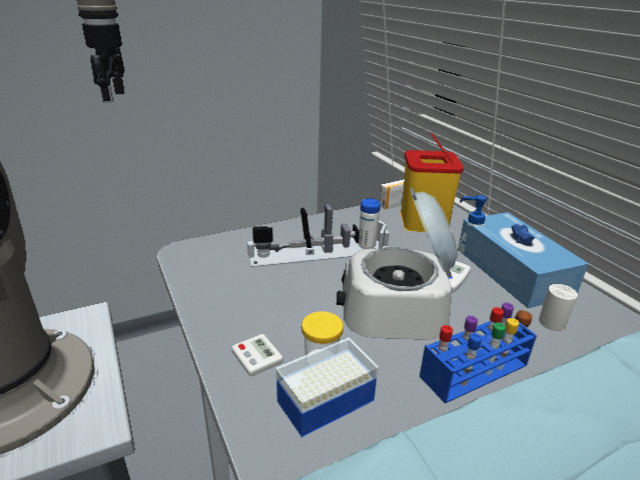

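The top view shows the clamp running from the knob (237,280) to the blue-capped vial (264,168). The timer and cup are off to the right, well clear of it. I'll refine the clamp pose from depth.

```bash
cat >> h.py <<'E'
def cloud(f):
    d=np.asarray(f['depth'],float); v,u=np.indices(d.shape)
    P=np.stack([(u-f['cx'])/f['fx']*d,-(v-f['cy'])/f['fy']*d,-d],-1)
    W=P@np.asarray(f['rotation']).T+np.asarray(f['origin']); W[d<=0]=np.nan; return W
E
python3 - <<'E'
from h import *
f=grab_frame('top'); W=cloud(f); print(f['fx'],[k for k in f])
x,y,z=W[...,0],W[...,1],W[...,2]
tab=(abs(x-.45)<.03)&(abs(y-.05)<.05); print('table z',np.nanmedian(z[tab]))
roi=(x>.40)&(x<.74)&(y>.08)&(y<.24)
m=roi&(z>.0035)&(z<.009)
m=cv2.morphologyEx((roi&(z>.0035)).astype('uint8'),cv2.MORPH_OPEN,np.ones((3,3)))
pts=W[(m>0)&(z<.010)][:,:2].astype('float32'); print(len(pts),cv2.minAreaRect(pts*1000))
im=f['img'][130:310,190:310]; cv2.imwrite('pics/topz.png',cv2.resize(cv2.cvtColor(im,cv2.COLOR_RGB2BGR),(480,720)[:0] or (400,600),interpolation=cv2.INTER_CUBIC))
f=snap('side','s1'); im=f['img'][190:280,230:410]; cv2.imwrite('pics/sidez.png',cv2.resize(cv2.cvtColor(im,cv2.COLOR_RGB2BGR),(800,400),interpolation=cv2.INTER_CUBIC))
# knob bar
k=roi&(z>.055)&(z<.08)&(x<.5); p=W[k][:,:2].astype('float32'); print('knob',len(p),cv2.minAreaRect(p*1000))
k=roi&(z>.095)&(z<.115)&(x<.62)&(x>.5); p=W[k]
for q in (p[p[:,0]<.556],p[p[:,0]>=.556]): print('trig/post',len(q),q.mean(0) if len(q) else 0)
E
```

```text
Traceback (most recent call last):
  File "h.py", line 13, in cloud
    W=P@np.asarray(f['rotation']).T+np.asarray(f['origin']); W[d<=0]=np.nan; return W
      ~~~~~~~~~~~~~~~~~~~~~~~~~~~~~^~~~~~~~~~~~~~~~~~~~~~~~
ValueError: operands could not be broadcast together with shapes (480,640) (3,)
```

Here `rotation` is a rotation vector rather than a matrix.

```bash
sed -i "s/np.asarray(f\['rotation'\]).T/(R.from_rotvec(f['rotation']).as_matrix() if np.size(f['rotation'])==3 else np.asarray(f['rotation'])).T/" h.py
python3 - <<'E'
from h import *
f=grab_frame('top'); W=cloud(f); print(f['fx'],np.shape(f['rotation']),[k for k in f])
x,y,z=W[...,0],W[...,1],W[...,2]
tab=(abs(x-.45)<.03)&(abs(y-.05)<.05); print('table z',np.nanmedian(z[tab]))
roi=(x>.40)&(x<.74)&(y>.08)&(y<.24)
m=cv2.morphologyEx((roi&(z>.0035)).astype('uint8'),cv2.MORPH_OPEN,np.ones((3,3)))
pts=W[(m>0)&(z<.010)][:,:2].astype('float32'); print(len(pts),cv2.minAreaRect(pts*1000))
im=f['img'][130:310,190:310]; cv2.imwrite('pics/topz.png',cv2.resize(cv2.cvtColor(im,cv2.COLOR_RGB2BGR),(400,600),interpolation=cv2.INTER_CUBIC))
f=snap('side','s1'); im=f['img'][190:280,230:410]; cv2.imwrite('pics/sidez.png',cv2.resize(cv2.cvtColor(im,cv2.COLOR_RGB2BGR),(800,400),interpolation=cv2.INTER_CUBIC))
k=roi&(z>.055)&(z<.08)&(x<.5); p=W[k][:,:2].astype('float32'); print('knob',len(p),cv2.minAreaRect(p*1000))
k=roi&(z>.095)&(z<.115)&(x<.62)&(x>.5); p=W[k]
for q in (p[p[:,0]<.556],p[p[:,0]>=.556]): print('trig/post',len(q),q.mean(0) if len(q) else 0)
E
```

```text
495.9018023582022 (3,) ['img', 'depth', 'fx', 'fy', 'cx', 'cy', 'origin', 'rotation']
table z -0.0012041790343150227
847 ((570.1755981445312, 161.6393585205078), (70.73104858398438, 294.9587707519531), 77.10576629638672)
knob 145 ((454.4927673339844, 188.5873565673828), (12.407819747924805, 39.171661376953125), 70.88085174560547)
trig/post 64 [0.53573287 0.16927542 0.09981084]
trig/post 86 [0.58603596 0.15765044 0.10316584]
```

View pics/topz.png

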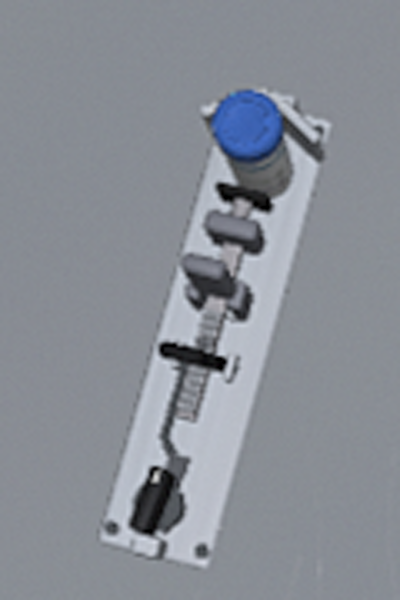

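View pics/sidez.png

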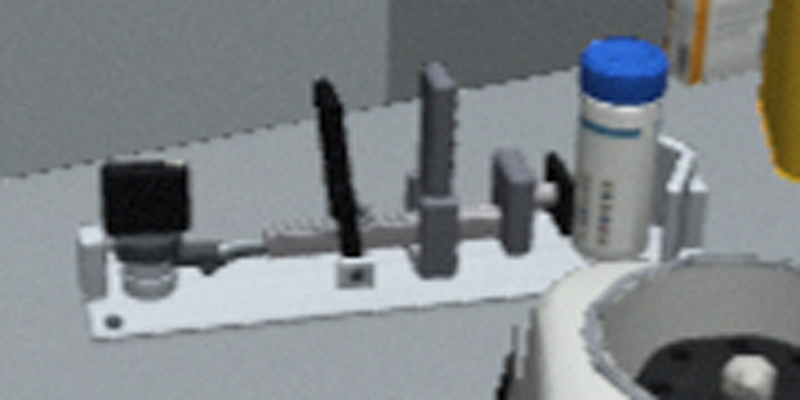

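The base edges give a clamp yaw of about -13°. The knob is at about (0.4535, 0.188) and the squeeze point at about (0.562, 0.1625). In the side view the trigger is black, the post is grey, and the pad sits close to the vial. I'll move above the knob first.

```bash
python3 -m handwheel '[-0.127,0.135,0,0,1,-0.127,0.135,0,0,1,-0.127,0.135,0,0,1,-0.127,0.135,0,0,1,-0.127,0.135,0,0,1,-0.127,0.135,0,0,1,-0.127,0.135,0,0,1,-0.127,0.135,0,0,1]' 20
python3 -m handwheel '[-0.127,0.135,0,0,1,-0.127,0.135,0,0,1,-0.127,0.135,0,0,1,-0.127,0.135,0,0,1,0,0,0,-1,1,0,0,0,-0.45,1,0,0,0,0,1]'
python3 -c "
from h import *
st()"
```

```text
clock: 1.72
ee_pos: [0.3775, 0.355, 0.1926]
ee_rot: [-2.604, -1.757, -0.001]
contact_force: [-0.1, 0.7, -1.2]
finger_gap: 0.999
clock: 2.3
ee_pos: [0.4394, 0.2213, 0.1925]
ee_rot: [-2.464, -1.949, -0.001]
contact_force: [-0.4, 0.2, 0.6]
finger_gap: 1.004
t 2.3 p [0.4394 0.2213 0.1925] F [-0.4  0.2  0.6] T [ 0.07 -0.01  0.08] gap 1.004
R [[0.23, 0.973, 0.0], [0.973, -0.23, 0.0], [0.0, 0.0, -1.0]]
```

```bash
python3 -m handwheel '[-0.146,0.107,0,0,1,0,0,0,0,1,0,0,0,0,1]'
python3 - <<'E'
from h import *
st()
f=snap('wrist','w1'); print(np.round(f['origin'],3))
for n in ('knob_grip','squeeze_point','clamp'): print(n,[(np.round(d['at'],4).tolist(),round(d['confidence'],2)) for d in landmark_of('wrist',n)[:2]])
W=cloud(f);z=W[...,2];x=W[...,0];y=W[...,1]
k=(z>.06)&(z<.08)&(abs(x-.453)<.04)&(abs(y-.188)<.04); p=W[k]; print(len(p),p.mean(0) if len(p) else '', cv2.minAreaRect((p[:,:2]*1000).astype('float32')) if len(p) else '')
E
```

```text
clock: 2.55
ee_pos: [0.4537, 0.1874, 0.1924]
ee_rot: [2.467, 1.944, 0.0]
contact_force: [0.5, -0.4, -0.4]
finger_gap: 1.002
t 2.55 p [0.4537 0.1874 0.1924] F [ 0.5 -0.4 -0.4] T [ 0.02  0.05 -0.01] gap 1.002
R [[0.234, 0.972, 0.0], [0.972, -0.234, -0.0], [-0.0, 0.0, -1.0]]
[0.371 0.208 0.373]
knob_grip [([0.4536, 0.1901, 0.059], 0.8)]
squeeze_point [([0.5633, 0.1571, 0.086], 0.91)]
clamp [([0.5898, 0.1542, 0.0028], 0.91)]
644 [0.45281866 0.18710559 0.06917704] ((454.3620300292969, 186.64932250976562), (12.013070106506348, 40.03264236450195), 71.46137237548828)
```

View pics/w1.png

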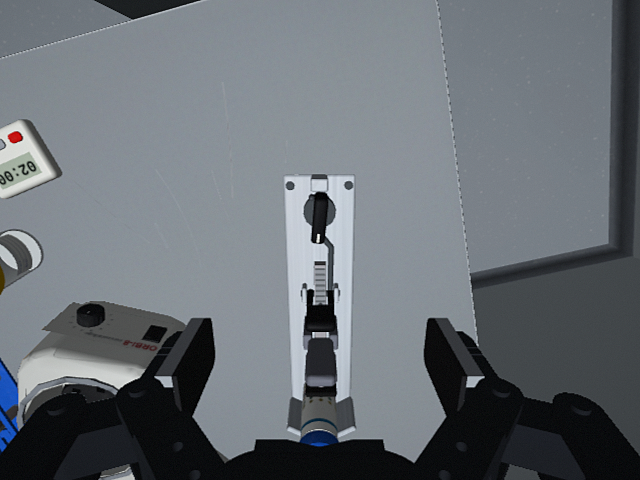

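The wrist view shows the bar at (319,217), tilted slightly clockwise from the base axis at about -18.5°. I'll align to it, descend and grip.

```bash
python3 -m handwheel '[0,0,0.18,0.85,1,0,0,0.18,0,1,0,0,0.18,0,0.3,0,0,0.18,0,0,0,0,0.02,0,-0.3,0,0,0,0,-1,0,0,0,0,-1,0,0,0,0,-1]' 30
python3 -m handwheel '[0,0,0,0,-1,0,0,0,0,-1,0,0,0,0,-1]'
python3 -c "
from h import *
st()"
```

```text
clock: 3.42
ee_pos: [0.4548, 0.1897, 0.0464]
ee_rot: [2.548, 1.838, 0.006]
contact_force: [0.2, -0.7, 0.1]
finger_gap: 0.146
clock: 3.67
ee_pos: [0.4539, 0.1891, 0.0455]
ee_rot: [-2.548, -1.838, -0.004]
contact_force: [0.9, -0.0, -0.4]
finger_gap: -0.001
t 3.667 p [0.4539 0.1891 0.0455] F [ 0.9 -0.  -0.4] T [ 0.05 -0.   -0.07] gap -0.001
R [[0.316, 0.949, 0.002], [0.949, -0.316, 0.001], [0.002, 0.001, -1.0]]
```

The gap closed to 0, so the fingers aren't holding the bar. I'll look.

Run:
```python
from h import *
f=snap('wrist','w2')
f=snap('side','s2'); im=f['img'][130:280,200:400]; cv2.imwrite('pics/s2z.png',cv2.resize(cv2.cvtColor(im,cv2.COLOR_RGB2BGR),(800,600),interpolation=cv2.INTER_CUBIC))
```

```text
(no output)
```

View pics/w2.png

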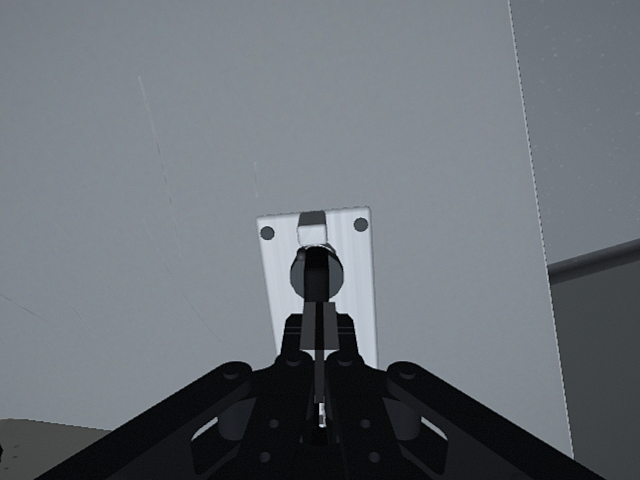

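View pics/s2z.png

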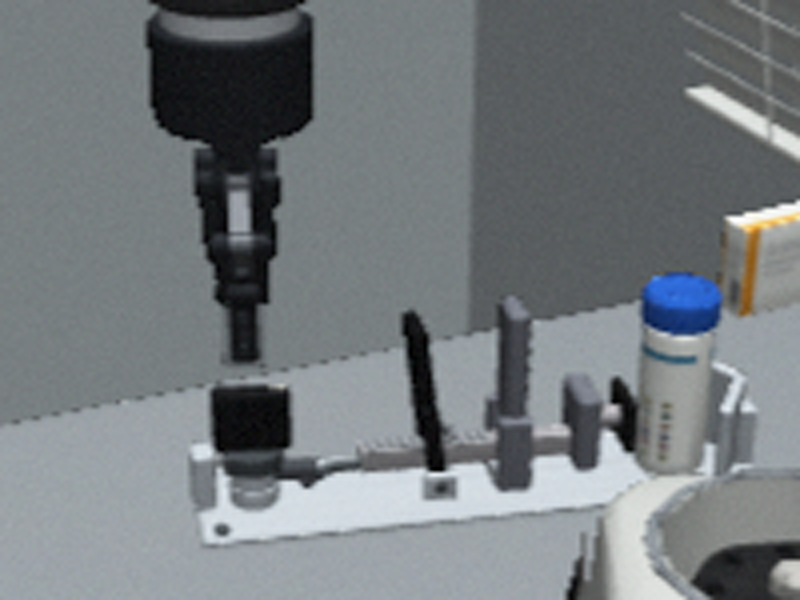

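Run:
```python
from h import *
s=observe();p=np.array(s['ee_pos'])
for c in ('side','top','wrist'):
    f=grab_frame(c); W=cloud(f)
    q=R.from_rotvec(f['rotation']).as_matrix().T@(p-np.asarray(f['origin'])); 
    print(c,'tcp px',f['cx']+f['fx']*q[0]/-q[2],f['cy']-f['fy']*q[1]/-q[2],'depth',-q[2])
    if c=='side':
        for v in range(190,250,4): print(v,[np.round(W[v,u],3).tolist() for u in (260,262,265)])
    if c=='wrist':
        for v in range(240,350,8): print(v,np.round(W[v,316],3).tolist(),np.round(W[v,308],3).tolist())
```

```text
side tcp px 261.3494836570527 237.95685972378934 depth 0.963492315899032
190 [[0.436, 0.134, 0.176], [0.438, 0.13, 0.177], [0.444, 0.129, 0.176]]
194 [[0.435, 0.133, 0.168], [0.443, 0.145, 0.162], [0.444, 0.13, 0.168]]
198 [[0.438, 0.14, 0.157], [0.442, 0.142, 0.155], [0.446, 0.138, 0.156]]
202 [[0.444, 0.16, 0.139], [0.448, 0.16, 0.138], [0.449, 0.146, 0.144]]
206 [[0.449, 0.177, 0.123], [0.452, 0.172, 0.124], [0.46, 0.179, 0.12]]
210 [[0.45, 0.18, 0.113], [0.452, 0.174, 0.115], [0.461, 0.182, 0.109]]
214 [[0.449, 0.178, 0.105], [0.453, 0.176, 0.105], [0.46, 0.18, 0.102]]
218 [[0.45, 0.181, 0.095], [0.452, 0.175, 0.097], [0.46, 0.181, 0.093]]
222 [[0.756, 1.082, -0.403], [0.764, 1.079, -0.403], [0.78, 1.087, -0.411]]
226 [[0.452, 0.189, 0.073], [0.456, 0.19, 0.071], [0.462, 0.188, 0.071]]
230 [[0.45, 0.185, 0.066], [0.453, 0.182, 0.067], [0.459, 0.18, 0.067]]
234 [[0.448, 0.18, 0.06], [0.454, 0.184, 0.056], [0.459, 0.181, 0.057]]
238 [[0.449, 0.184, 0.048], [0.452, 0.182, 0.049], [0.459, 0.181, 0.048]]
242 [[0.449, 0.185, 0.039], [0.452, 0.182, 0.039], [0.458, 0.181, 0.038]]
246 [[0
[... 179 characters left out ...]
086631106 depth 0.1986991407267327
240 [0.432, 0.194, 0.037] [0.431, 0.19, 0.038]
248 [0.435, 0.193, 0.041] [0.442, 0.185, 0.016]
256 [0.436, 0.193, 0.052] [0.435, 0.189, 0.049]
264 [0.436, 0.193, 0.062] [0.435, 0.189, 0.061]
272 [0.436, 0.193, 0.07] [0.436, 0.189, 0.068]
280 [0.44, 0.192, 0.071] [0.439, 0.188, 0.07]
288 [0.444, 0.19, 0.069] [0.443, 0.187, 0.069]
296 [0.448, 0.189, 0.071] [0.447, 0.185, 0.07]
304 [0.442, 0.191, 0.089] [0.441, 0.188, 0.089]
312 [0.443, 0.191, 0.095] [0.442, 0.188, 0.095]
320 [0.442, 0.191, 0.101] [0.442, 0.188, 0.101]
328 [0.442, 0.191, 0.107] [0.441, 0.188, 0.107]
336 [0.442, 0.191, 0.113] [0.441, 0.189, 0.112]
344 [0.442, 0.191, 0.118] [0.442, 0.189, 0.117]
```

Depth shows the shut fingertips at z ≈ 0.086, while the reported TCP z is 0.0455. The tips therefore end about 40 mm short of the reported TCP, and the fingers closed above the knob without touching anything. I'll open, descend 40 mm and verify.

```bash
python3 -m handwheel '[0,0,0,0,0,0,0,0,0,0,0,0,0,0,0,0,0,0,0,0,-0.01,0,0.1,0,0,0,0,0.1,0,0,0,0,0,0,0]' 30
python3 - <<'E'
from h import *
st()
f=snap('side','s3'); im=f['img'][130:280,200:400]; cv2.imwrite('pics/s3z.png',cv2.resize(cv2.cvtColor(im,cv2.COLOR_RGB2BGR),(800,600),interpolation=cv2.INTER_CUBIC))
snap('wrist','w3')
E
```

```text
clock: 4.5
ee_pos: [0.4504, 0.1857, 0.0018]
ee_rot: [-2.547, -1.838, 0.008]
contact_force: [-0.6, -0.8, 0.3]
finger_gap: 0.502
t 4.5 p [0.4504 0.1857 0.0018] F [-0.6 -0.8  0.3] T [-0.01  0.03  0.01] gap 0.502
R [[0.315, 0.949, -0.004], [0.949, -0.315, -0.002], [-0.004, -0.003, -1.0]]
```

View pics/s3z.png

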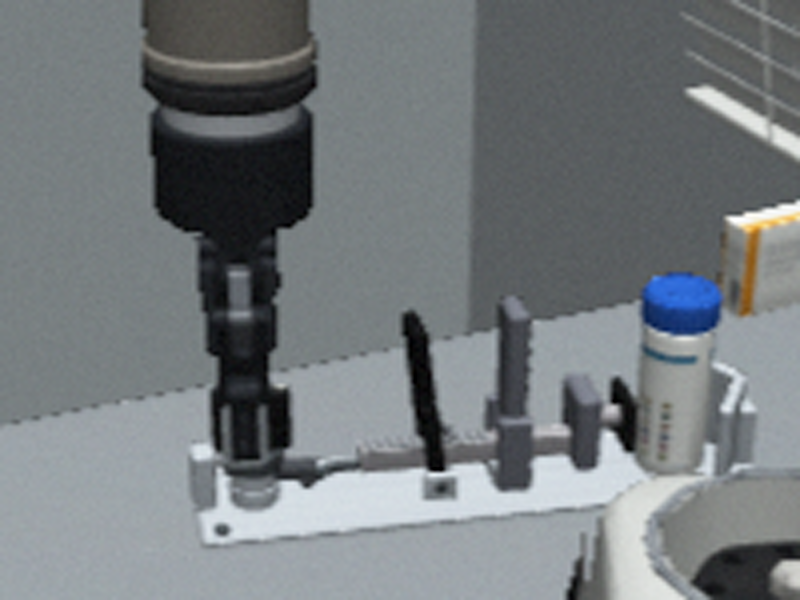

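View pics/w3.png

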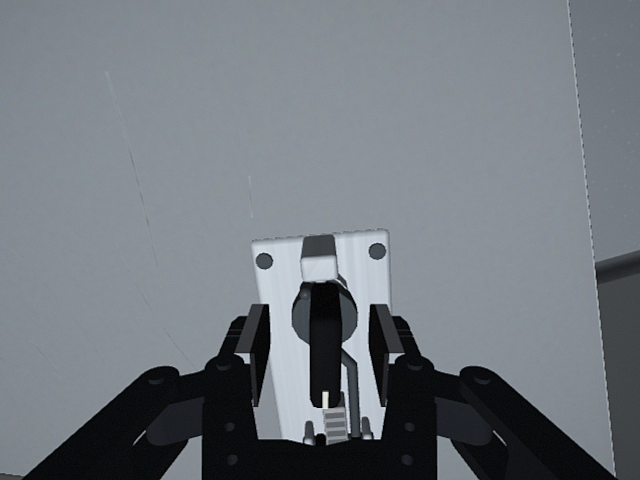

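The fingers now flank the bar, with pads at (255,350) and (382,350) and the bar at (325,340). The side view shows them at bar height. Closing.

```bash
python3 -m handwheel '[0,0,0,0,-1,0,0,0,0,-1,0,0,0,0,-1,0,0,0,0,-1,0,0,0,0,-1]' 40
python3 -c "
from h import *
st()"
```

```text
clock: 5.02
ee_pos: [0.4535, 0.1877, 0.0054]
ee_rot: [-2.548, -1.838, -0.004]
contact_force: [-0.6, 1.5, 6.4]
finger_gap: 0.132
t 5.017 p [0.4535 0.1877 0.0054] F [-0.6  1.5  6.4] T [0.17 0.14 0.01] gap 0.132
R [[0.315, 0.949, 0.002], [0.949, -0.315, 0.002], [0.002, 0.001, -1.0]]
```

The bar is gripped (gap 0.132 ≈ 12 mm). Turning clockwise about 62°.

```bash
python3 -m handwheel '[0,0,-0.015,0,-1,0,0,0,1,-1,0,0,0,1,-1,0,0,0,1,-1,0,0,0,1,-1,0,0,0,1,-1,0,0,0,1,-1,0,0,0,1,-1]' 40
python3 -m handwheel '[0,0,0,1,-1,0,0,0,1,-1,0,0,0,1,-1,0,0,0,0.3,-1,0,0,0,0,-1,0,0,0,0,-1]'
python3 - <<'E'
from h import *
s=st(); print(np.round(s['joint_positions'],2))
snap('wrist','w4')
E
```

```text
clock: 5.68
ee_pos: [0.4539, 0.1887, 0.0062]
ee_rot: [-3.038, -0.797, -0.006]
contact_force: [10.3, 7.5, -30.4]
finger_gap: 0.134
clock: 6.18
ee_pos: [0.4545, 0.189, 0.0063]
ee_rot: [-3.129, -0.271, -0.008]
contact_force: [11.0, 7.4, -32.2]
finger_gap: 0.128
t 6.183 p [0.4545 0.189  0.0063] F [ 11.    7.4 -32.2] T [ 1.87 -2.41 -0.02] gap 0.128
R [[0.985, 0.172, 0.005], [0.172, -0.985, 0.001], [0.005, -0.0, -1.0]]
[-0.89  0.5   0.45  2.16 -0.4   0.56  0.03]
```

View pics/w4.png

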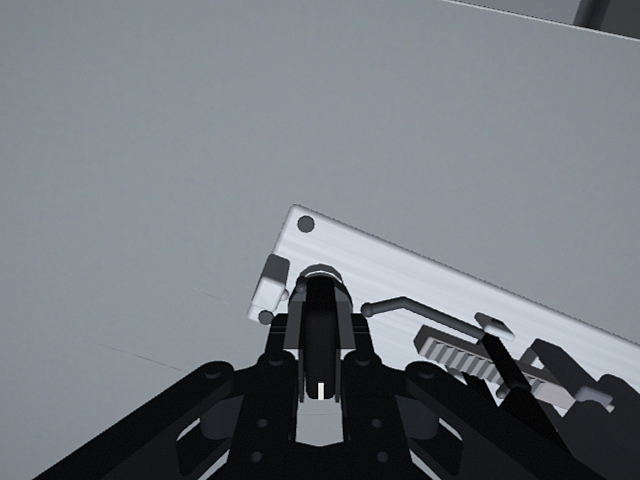

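The knob has turned to about 1.17 rad: the bar lies along the tool's y and has swung about 62°. Releasing and lifting.

```bash
python3 -m handwheel '[0,0,0,0,0,0,0,0,0,0,0,0,0,0,0,0,0,-0.19,0,0,0,0,-0.19,0,0,0,0,-0.19,0,0.5,0,0,-0.19,1,1,0,0,0,1,1]' 20
python3 -m handwheel '[0,0,0,1,1,0,0,0,0.87,1,0,0,0,0,1]'
python3 - <<'E'
from h import *
s=st(); print(np.round(s['joint_positions'],2))
f=snap('wrist','w5')
g=grab_frame('top')
for c in ('wrist','top'):
  for n in ('knob_grip','squeeze_point','clamp','trigger_top','vial_center','pad_face'): print(c,n,[(np.round(d['at'],4).tolist(),round(d['confidence'],2)) for d in landmark_of(c,n)[:1]])
for c,f in (('w',f),('t',g)):
  W=cloud(f);z=W[...,2];x=W[...,0];y=W[...,1]
  k=(z>.06)&(z<.08)&(abs(x-.453)<.04)&(abs(y-.188)<.04); p=W[k]; print(c,len(p),cv2.minAreaRect((p[:,:2]*1000).astype('float32')) if len(p) else '')
  for lo,hi in ((.50,.556),(.556,.62)):
    k=(z>.095)&(z<.115)&(x>lo)&(x<hi)&(y>.12)&(y<.21);p=W[k]; print(len(p),cv2.minAreaRect((p[:,:2]*1000).astype('float32')) if len(p) else '')
E
```

```text
clock: 6.9
ee_pos: [0.4564, 0.1878, 0.1659]
ee_rot: [-3.133, 0.07, -0.012]
contact_force: [1.0, 0.3, -0.9]
finger_gap: 0.9
clock: 7.15
ee_pos: [0.4522, 0.1865, 0.1597]
ee_rot: [-3.119, 0.372, 0.0]
contact_force: [-0.1, 0.0, 0.0]
finger_gap: 0.997
t 7.15 p [0.4522 0.1865 0.1597] F [-0.1  0.   0. ] T [0.02 0.02 0.01] gap 0.997
R [[0.972, -0.235, -0.0], [-0.235, -0.972, 0.001], [-0.0, -0.001, -1.0]]
[-1.12  0.24  0.71  2.06 -0.2   0.9  -0.54]
wrist knob_grip [([0.4559, 0.1901, 0.0602], 0.56)]
wrist squeeze_point [([0.5617, 0.1616, 0.0893], 0.69)]
wrist clamp [([0.5888, 0.1562, 0.0015], 0.56)]
wrist trigger_top [([0.5385, 0.1703, 0.0985], 0.89)]
wrist vial_center [([0.6737, 0.1361, 0.0572], 0.93)]
wrist pad_face [([0.6521, 0.1417, 0.0344], 0.79)]
top knob_grip [([0.4574, 0.1873, 0.0574], 0.64)]
top squeeze_point [([0.5612, 0.1592, 0.0921], 0.9)]
top clamp [([0.6483, 0.1393, 0.0326], 0.56)]
top trigger_top [([0.5351, 0.1686, 0.1054], 0.67)]
top vial_center [([0.672, 0.1337, 0.0564], 0.58)]
top pad_face [([0.6518, 0.1392, 0.0334], 0.46)]
w 818 ((454.3293762207031, 188.03390502929688), (12.107882499694824, 39.22455596923828), 9.810698509216309)
529 ((536.1159057617188, 169.14602661132812), (24.773468017578125, 10.25521469116211), 77.11800384521484)
825 ((586.4793090820312, 157.2371368408203), (25.823408126831055, 12.216404914855957), 78.46422576904297)
t 130 ((454.68341064453125, 188.26864624023438), (12.189123153686523, 38.88523864746094), 10.996853828430176)
63 ((536.002685546875, 168.86502075195312), (25.230165481567383, 9.50345516204834), 76.7289047241211)
85 ((586.708251953125, 158.1450958251953), (25.877416610717773, 11.776937484741211), 76.66900634765625)
```

View pics/w5.png

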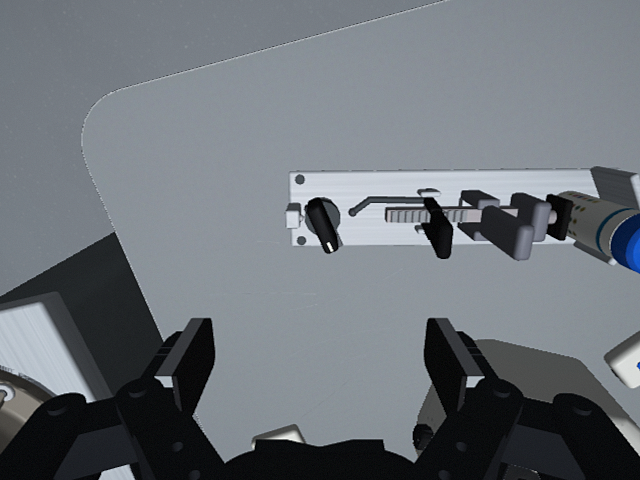

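The wrist view confirms the knob bar stays at about -80°, which is about 1.17 rad. Top-face fits put the squeeze point at (0.562, 0.163). Moving above it.

```bash
python3 -m handwheel '[0.188,-0.004,0,0,1,0.188,-0.004,0,0,1,0.188,-0.004,0,0,1,0,0,0,0,1,0,0,0,0,1]'
python3 - <<'E'
from h import *
s=st(); print(np.round(s['joint_positions'],2))
f=snap('wrist','w6'); W=cloud(f)
for c in [(v,u) for v in (322,335,350,365) for u in (185,200,206,430,436,450)]: print(c,np.round(W[c],3).tolist())
E
```

```text
clock: 8.27
ee_pos: [0.5644, 0.1614, 0.1589]
ee_rot: [3.118, -0.371, 0.001]
contact_force: [-1.1, 0.4, -0.6]
finger_gap: 0.999
t 8.267 p [0.5644 0.1614 0.1589] F [-1.1  0.4 -0.6] T [ 0.01  0.1  -0.08] gap 0.999
R [[0.972, -0.234, 0.001], [-0.234, -0.972, -0.002], [0.001, 0.002, -1.0]]
[-0.91  0.43  0.69  1.84 -0.32  0.98 -0.32]
(322, 185) [0.4, 0.077, -0.0]
(322, 200) [0.523, 0.183, 0.218]
(322, 206) [0.525, 0.182, 0.217]
(322, 430) [0.608, 0.162, 0.217]
(322, 436) [0.61, 0.162, 0.217]
(322, 450) [0.669, 0.011, -0.001]
(335, 185) [0.521, 0.184, 0.227]
(335, 200) [0.525, 0.181, 0.224]
(335, 206) [0.524, 0.177, 0.218]
(335, 430) [0.607, 0.156, 0.217]
(335, 436) [0.607, 0.161, 0.224]
(335, 450) [0.612, 0.162, 0.226]
(350, 185) [0.524, 0.183, 0.236]
(350, 200) [0.524, 0.177, 0.227]
(350, 206) [0.523, 0.172, 0.22]
(350, 430) [0.605, 0.151, 0.219]
(350, 436) [0.606, 0.156, 0.225]
(350, 450) [0.609, 0.163, 0.236]
(365, 185) [0.525, 0.181, 0.24]
(365, 200) [0.523, 0.172, 0.228]
(365, 206) [0.521, 0.167, 0.222]
(365, 430) [0.604, 0.145, 0.22]
(365, 436) [0.605, 0.15, 0.226]
(365, 450) [0.607, 0.159, 0.239]
```

View pics/w6.png

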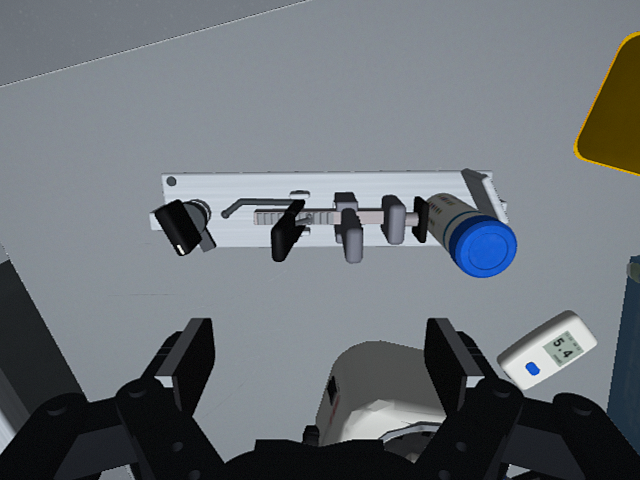

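In the wrist view, the trigger top (285,240) and post top (352,240) lie centred between the open fingers. The open tips measure z ≈ 0.216 at reported 0.159, which matches the offset. Descending.

```bash
python3 -m handwheel '[0,0,0.18,0,1,0,0,0.18,0,1,0,0,0.11,0,1,0,0,0,0,1]'
python3 - <<'E'
from h import *
s=st()
snap('wrist','w7')
f=snap('side','s7'); im=f['img'][130:280,220:420]; cv2.imwrite('pics/s7z.png',cv2.resize(cv2.cvtColor(im,cv2.COLOR_RGB2BGR),(800,600),interpolation=cv2.INTER_CUBIC))
E
```

```text
clock: 8.65
ee_pos: [0.5577, 0.163, 0.061]
ee_rot: [3.117, -0.364, -0.013]
contact_force: [-1.2, -0.8, 0.6]
finger_gap: 1.0
t 8.65 p [0.5577 0.163  0.061 ] F [-1.2 -0.8  0.6] T [ 0.05 -0.01 -0.02] gap 1.0
R [[0.973, -0.23, -0.008], [-0.23, -0.973, -0.002], [-0.008, 0.004, -1.0]]
```

View pics/w7.png

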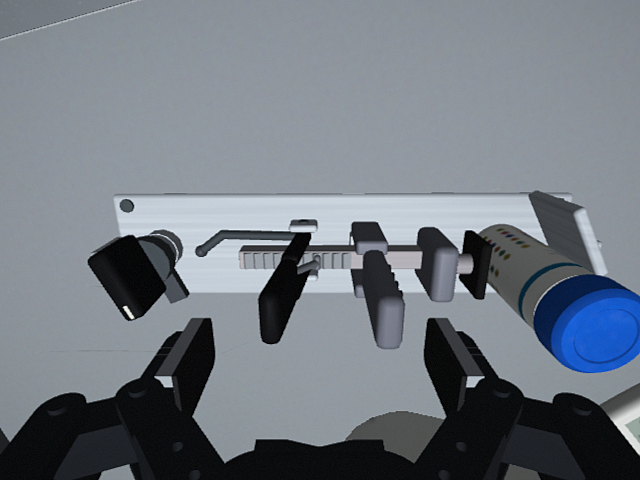

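View pics/s7z.png

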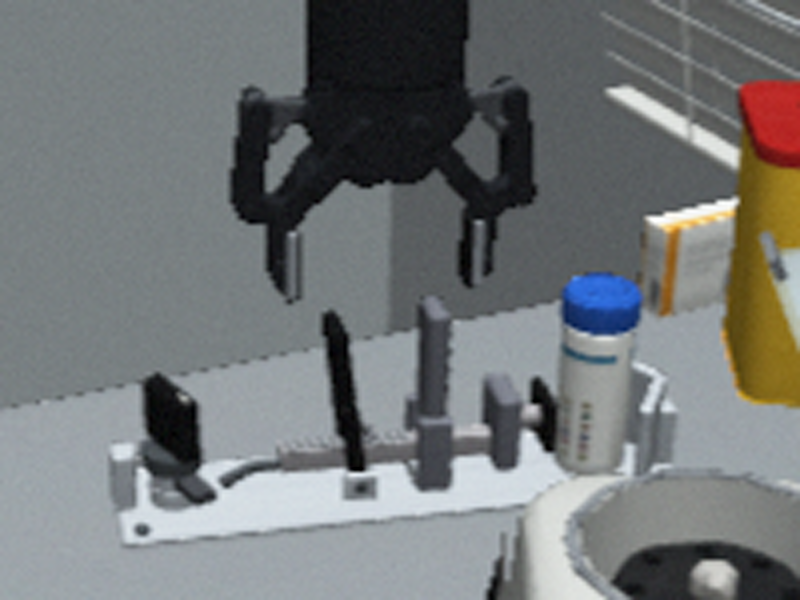

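The fingers are still above the tops and about 4–5 mm towards -x: the trigger/post middle is at u≈331 against the finger middle at 320. Correcting, then continuing down.

```bash
python3 -m handwheel '[0,0,0,0,1,0,0,0,0,1]'
python3 -c "
from h import *
s=st()
snap('wrist','w8')"
```

```text
clock: 8.92
ee_pos: [0.564, 0.1635, 0.0673]
ee_rot: [-3.118, 0.366, -0.004]
contact_force: [-0.8, -0.4, 0.8]
finger_gap: 1.004
t 8.917 p [0.564  0.1635 0.0673] F [-0.8 -0.4  0.8] T [ 0.02 -0.    0.02] gap 1.004
R [[0.973, -0.232, 0.003], [-0.232, -0.973, 0.002], [0.002, -0.002, -1.0]]
```

View pics/w8.png

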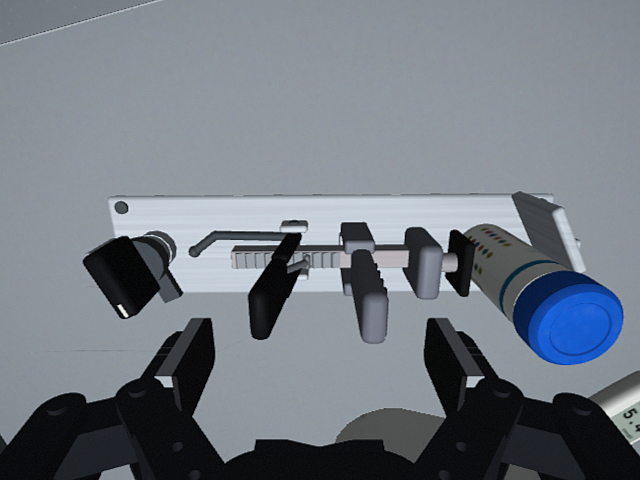

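It has settled now: trigger and post are at 250–388, middle 319, against the finger middle at 320. Descending 45 mm.

```bash
python3 -m handwheel '[0,0,0.09,0,1,0,0,0.09,0,1,0,0,0.045,0,1,0,0,0,0,1,0,0,0,0,1,0,0,0,0,1]'
python3 - <<'E'
from h import *
s=st()
f=snap('wrist','w9')
f=snap('side','s9'); im=f['img'][130:280,220:420]; cv2.imwrite('pics/s9z.png',cv2.resize(cv2.cvtColor(im,cv2.COLOR_RGB2BGR),(800,600),interpolation=cv2.INTER_CUBIC))
E
```

```text
clock: 9.47
ee_pos: [0.5636, 0.163, 0.0213]
ee_rot: [-3.119, 0.367, -0.002]
contact_force: [0.3, -0.0, -0.0]
finger_gap: 0.997
t 9.467 p [0.5636 0.163  0.0213] F [ 0.3 -0.  -0. ] T [-0.03  0.02 -0.02] gap 0.997
R [[0.973, -0.232, 0.001], [-0.232, -0.973, 0.0], [0.001, -0.001, -1.0]]
```

View pics/w9.png

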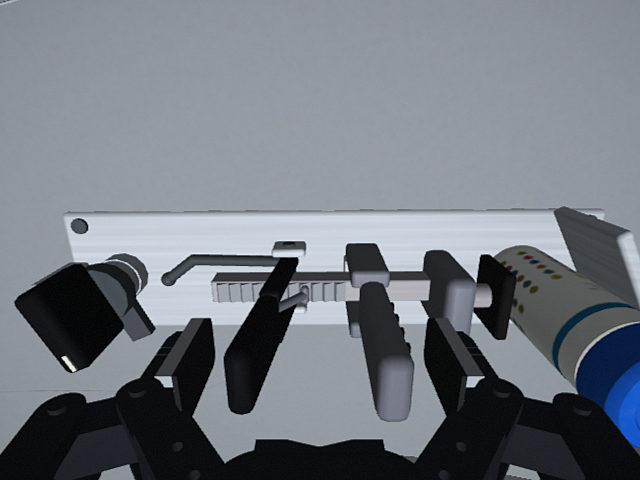

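View pics/s9z.png

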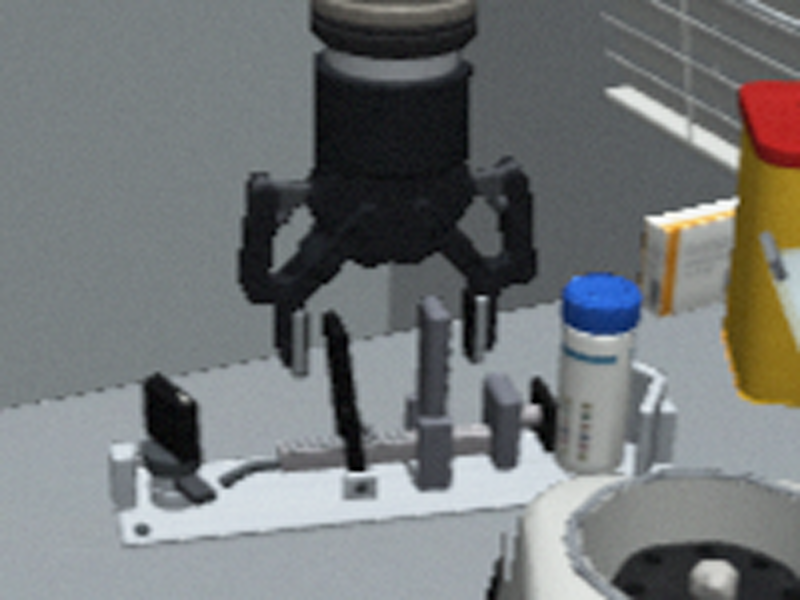

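Both fingers are at grip height with the trigger and post between them and no contact. First squeeze: close while shifting about +9 mm so the trigger finger does the travel.

```bash
python3 -m handwheel '[0.012,0,0,0,0.4,0.012,0,0,0,0,0.012,0,0,0,-0.1,0.009,0,0,0,-0.1,0,0,0,0,-0.1,0,0,0,0,-0.1]' 35
cat > chk.py <<'E'
from h import *
import sys
n=sys.argv[1]
s=st()
f=snap('wrist','w'+n)
f=snap('side','s'+n); im=f['img'][130:280,220:420]; cv2.imwrite('pics/s'+n+'z.png',cv2.resize(cv2.cvtColor(im,cv2.COLOR_RGB2BGR),(800,600),interpolation=cv2.INTER_CUBIC))
for c in ('wrist','side'):
  for t in ('pad_face','vial_center'): print(c,t,[(np.round(R.from_euler('z',13.3,degrees=True).apply(np.array(d['at'])-[.5894,.1545,0]),4).tolist(),round(d['confidence'],2)) for d in landmark_of(c,t)[:1]])
E
python3 chk.py 10
```

```text
clock: 10.07
ee_pos: [0.5722, 0.161, 0.0215]
ee_rot: [-3.119, 0.367, 0.0]
contact_force: [-1.3, 0.5, 10.2]
finger_gap: 0.513
t 10.067 p [0.5722 0.161  0.0215] F [-1.3  0.5 10.2] T [0.28 1.54 0.16] gap 0.513
R [[0.973, -0.232, 0.0], [-0.232, -0.973, 0.001], [-0.0, -0.001, -1.0]]
wrist pad_face [([0.0673, 0.0011, 0.0353], 0.93)]
wrist vial_center [([0.0885, 0.0038, 0.0576], 0.97)]
side pad_face [([0.0718, 0.0018, 0.032], 0.41)]
side vial_center [([0.0889, -0.0006, 0.059], 0.67)]
```

View pics/w10.png

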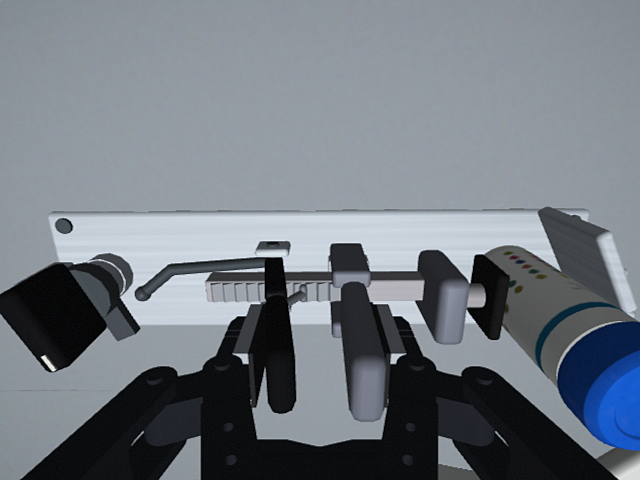

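View pics/s10z.png

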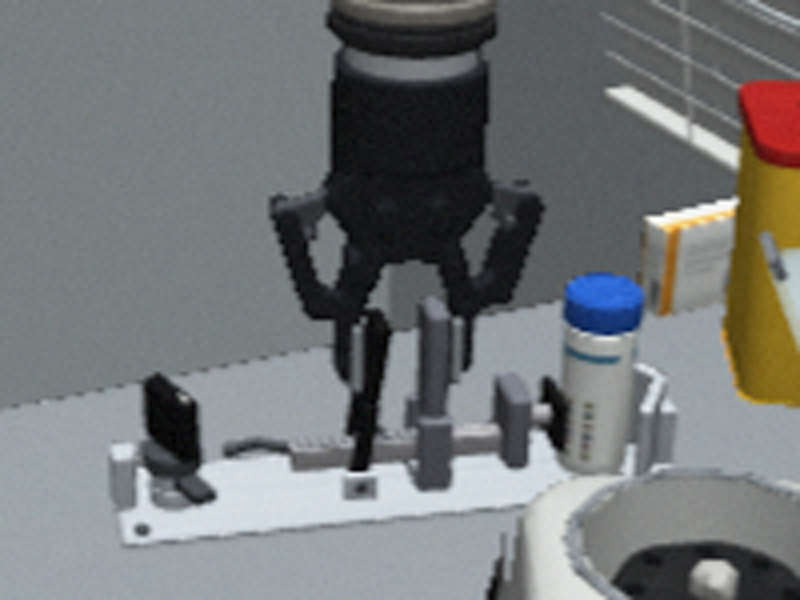

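The first stroke worked: gap 0.513 ≈ 43 mm over both, and the trigger leans on the post side. The rack end moved from 278 to 293 in the side crop (about 7 mm), and the pad is now at the vial. I'll release and add a numeric measurement of the rack, pad and vial.

```bash
python3 -m handwheel '[-0.012,0,0,0,0.4,-0.012,0,0,0,1,-0.012,0,0,0,1,-0.009,0,0,0,1,0,0,0,0,1,0,0,0,0,1]'
cat >> chk.py <<'E'
for c in ('wrist','side'):
  g=grab_frame(c); W=cloud(g)-[.5894,.1545,0]; W=R.from_euler('z',13.3,degrees=True).apply(W.reshape(-1,3))
  W=W[np.isfinite(W).all(1)]
  x,y,z=W.T
  r=(z>.026)&(z<.038)&(abs(y)<.008)&(x>-.11)&(x<-.02)
  p=W[r]; print(c,'rack n',len(p),'min x',np.round(np.percentile(p[:,0],[1,4]),4) if len(p) else '')
  a=(z>.02)&(z<.11)&(abs(y)<.03)&(x>.14)
  v=(z>.045)&(z<.085)&(abs(y)<.025)&(x>.062)&(x<.12); q=W[v]
  if len(q)>50:
    # circle fit r=19
    from scipy.optimize import least_squares
    k=least_squares(lambda t:np.hypot(q[:,0]-t[0],q[:,1]-t[1])-.019,[.09,0],loss='soft_l1',f_scale=.001); print(' vial',len(q),np.round(k.x,4),'mad',round(float(np.median(abs(k.fun))),4))
  d=(z>.025)&(z<.049)&(abs(y)<.018)&(x>.045)&(x<.082)
  print(' pad-ish x pct',np.round(np.percentile(x[d],[2,25,50,75,98]),4) if d.any() else '')
E
python3 chk.py 11
```

```text
clock: 10.87
ee_pos: [0.5632, 0.1629, 0.0205]
ee_rot: [-3.12, 0.367, -0.001]
contact_force: [0.5, -0.2, -0.3]
finger_gap: 0.999
t 10.867 p [0.5632 0.1629 0.0205] F [ 0.5 -0.2 -0.3] T [ 0.   -0.03  0.01] gap 0.999
R [[0.973, -0.232, 0.001], [-0.232, -0.973, -0.0], [0.001, -0.0, -1.0]]
wrist pad_face [([0.0678, -0.0001, 0.0325], 0.61)]
wrist vial_center [([0.0889, 0.0023, 0.0577], 0.76)]
side pad_face [([0.0698, -0.0007, 0.0338], 0.57)]
side vial_center [([0.0912, -0.0014, 0.0576], 0.94)]
wrist rack n 2060 min x [-0.0766 -0.0752]
 vial 8146 [ 0.0869 -0.0002] mad 0.0004
 pad-ish x pct [0.0551 0.0614 0.0619 0.0738 0.081 ]
side rack n 123 min x [-0.0776 -0.0763]
 vial 376 [ 0.0869 -0.0002] mad 0.0011
 pad-ish x pct [0.0458 0.0611 0.064  0.0739 0.0803]
```

View pics/w11.png

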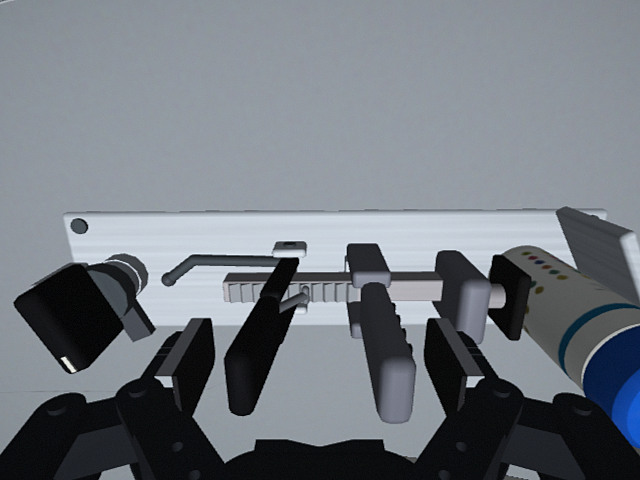

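View pics/s11z.png

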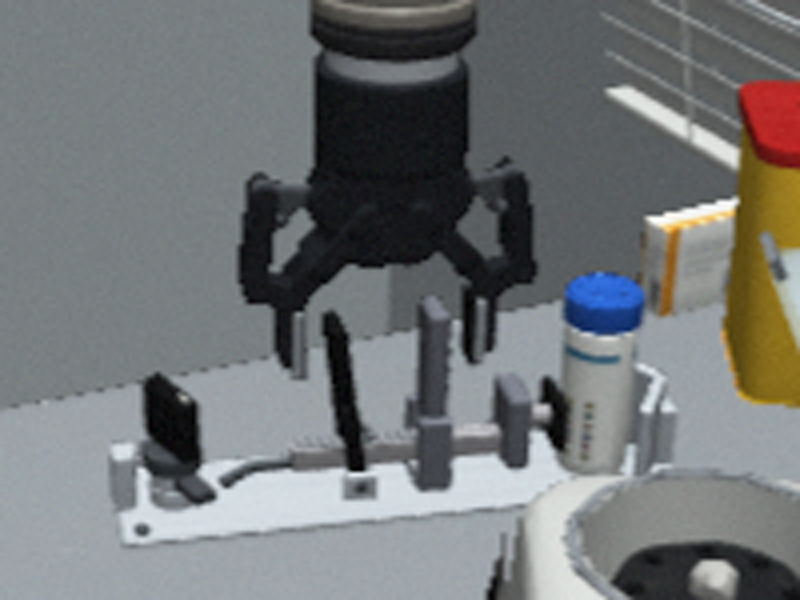

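The trigger sprang back fully. In the clamp frame (origin ±2 mm) the vial axis is at 0.087, the rack end is at -0.0766, and home is about 9 mm away. Stroke 2.

```bash
python3 -m handwheel '[0.012,0,0,0,0.4,0.012,0,0,0,0,0.012,0,0,0,-0.1,0.009,0,0,0,-0.1,0,0,0,0,-0.1,0,0,0,0,-0.1]' 35
python3 chk.py 12
```

```text
clock: 11.77
ee_pos: [0.5721, 0.1608, 0.0212]
ee_rot: [-3.119, 0.367, 0.0]
contact_force: [0.0, -0.7, 7.6]
finger_gap: 0.51
t 11.767 p [0.5721 0.1608 0.0212] F [ 0.  -0.7  7.6] T [0.31 1.44 0.19] gap 0.51
R [[0.973, -0.232, -0.0], [-0.232, -0.973, 0.001], [-0.0, -0.001, -1.0]]
wrist pad_face [([0.0749, 0.0001, 0.0329], 0.65)]
wrist vial_center [([0.0951, 0.0001, 0.0541], 0.83)]
side pad_face [([0.077, 0.0024, 0.032], 0.58)]
side vial_center [([0.0943, -0.0007, 0.0607], 0.57)]
wrist rack n 2100 min x [-0.1093 -0.1075]
 vial 8535 [ 0.0926 -0.0001] mad 0.0004
 pad-ish x pct [0.0605 0.0673 0.0677 0.0682 0.0815]
side rack n 125 min x [-0.1086 -0.1067]
 vial 370 [ 0.0924 -0.0003] mad 0.001
 pad-ish x pct [0.0461 0.0583 0.0677 0.0748 0.0811]
```

View pics/w12.png

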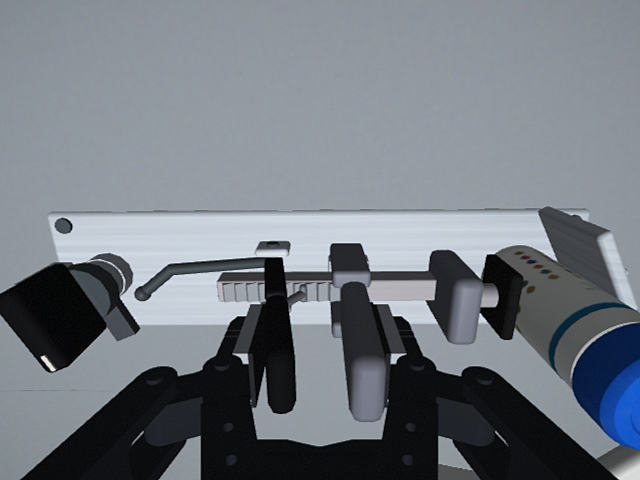

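View pics/s12z.png

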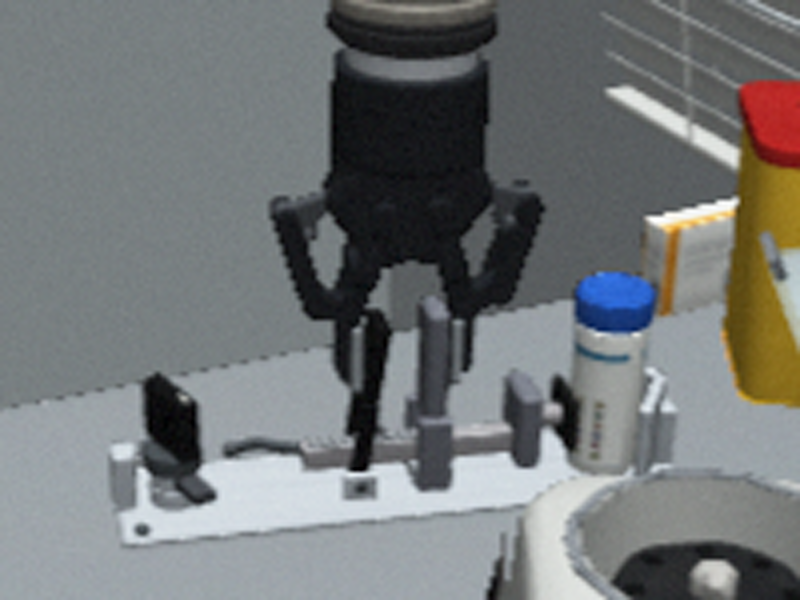

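Stroke 2 slid the vial 5.7 mm (0.0869→0.0926), so the pad still isn't pressed back. The vial is about 3.5–4.5 mm short of home, so the next stroke should compress the pad by about 2 mm. Releasing, then stroke 3.

```bash
python3 -m handwheel '[-0.012,0,0,0,0.4,-0.012,0,0,0,1,-0.012,0,0,0,1,-0.009,0,0,0,1,0,0,0,0,1,0,0,0,0,1]' 
python3 chk.py 13
python3 -m handwheel '[0.012,0,0,0,0.4,0.012,0,0,0,0,0.012,0,0,0,-0.1,0.009,0,0,0,-0.1,0,0,0,0,-0.1,0,0,0,0,-0.1]' 35
python3 chk.py 14
```

```text
clock: 12.67
ee_pos: [0.5632, 0.1629, 0.0205]
ee_rot: [-3.12, 0.367, -0.001]
contact_force: [1.1, 0.5, -0.6]
finger_gap: 0.995
t 12.667 p [0.5632 0.1629 0.0205] F [ 1.1  0.5 -0.6] T [-0.01 -0.03 -0.01] gap 0.995
R [[0.973, -0.232, 0.001], [-0.232, -0.973, 0.0], [0.001, -0.0, -1.0]]
wrist pad_face [([0.074, 0.0014, 0.0339], 0.83)]
wrist vial_center [([0.0934, -0.0006, 0.0556], 0.92)]
side pad_face [([0.077, -0.0006, 0.0347], 0.46)]
side vial_center [([0.0935, -0.0021, 0.0622], 0.69)]
wrist rack n 1790 min x [-0.0708 -0.0697]
 vial 8406 [ 0.0925 -0.0002] mad 0.0004
 pad-ish x pct [0.0614 0.0673 0.0677 0.0682 0.0816]
side rack n 110 min x [-0.0714 -0.0699]
 vial 373 [ 0.0926 -0.0001] mad 0.0009
 pad-ish x pct [0.0458 0.0596 0.0677 0.0755 0.0811]
clock: 13.57
ee_pos: [0.5721, 0.1608, 0.0212]
ee_rot: [-3.119, 0.367, 0.0]
contact_force: [-0.1, -0.5, 7.6]
finger_gap: 0.509
t 13.567 p [0.5721 0.1608 0.0212] F [-0.1 -0.5  7.6] T [0.25 1.53 0.23] gap 0.509
R [[0.973, -0.232, -0.0], [-0.232, -0.973, 0.001], [-0.0, -0.001, -1.0]]
wrist pad_face [([0.0763, 0.0023, 0.0329], 0.64)]
wrist vial_center [([0.0965, 0.0021, 0.0558], 0.9)]
side pad_face [([0.0809, -0.001, 0.0315], 0.68)]
side vial_center [([0.0977, -0.0015, 0.0602], 0.88)]
wrist rack n 1837 min x [-0.1094 -0.1076]
 vial 8498 [ 0.096  -0.0001] mad 0.0004
 pad-ish x pct [0.0457 0.0463 0.0703 0.0713 0.0808]
side rack n 113 min x [-0.1087 -0.1068]
 vial 356 [ 0.0958 -0.0002] mad 0.0011
 pad-ish x pct [0.0457 0.0485 0.0647 0.0719 0.0814]
```

View pics/w14.png

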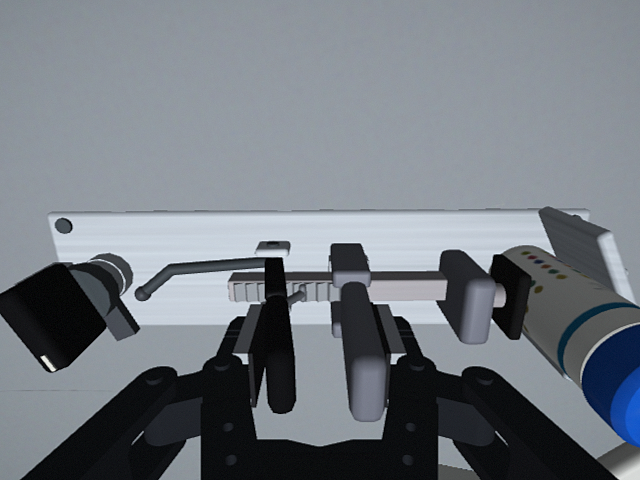

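View pics/s14z.png

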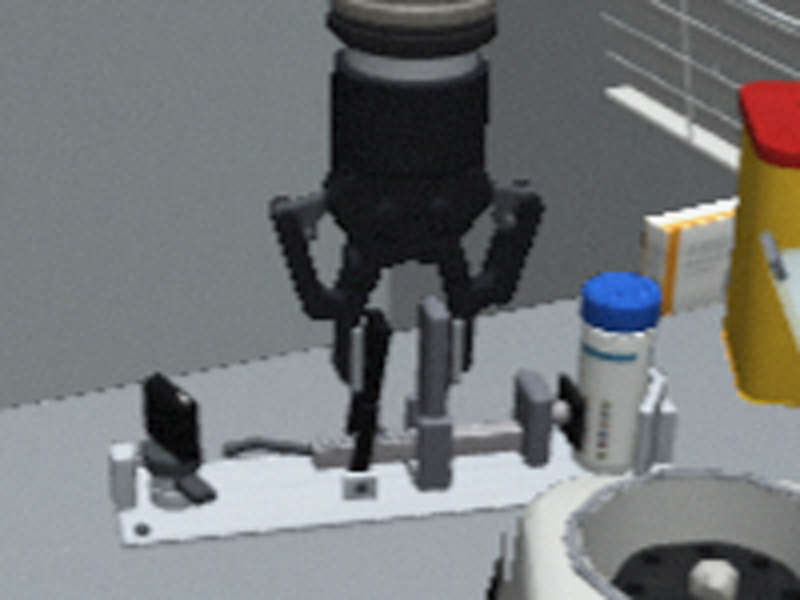

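Stroke 3 moved the vial only 3.4 mm, to x = 0.0960 (home), while the jaw went about 6 mm: the rack end moved 301→314 in the side crop, and the jaw block moved more than the pad in the wrist view. The pad is therefore pressed back about 2.5 mm, roughly 4–5 N. The vial is upright and the knob is still turned. I'll hold for a moment, recheck, and sign off.

```bash
python3 -m handwheel '[0,0,0,0,-0.1,0,0,0,0,-0.1,0,0,0,0,-0.1]' 35
python3 chk.py 15 | grep -v pad; python3 -c "
from h import *
for n in ('specimen_cup_center','timer'): print(n,[np.round(d['at'],3) for d in landmark_of('side',n)[:1]])
print(sign_off())"
```

```text
clock: 14.22
ee_pos: [0.5721, 0.1608, 0.0212]
ee_rot: [-3.119, 0.367, 0.0]
contact_force: [-0.3, -0.8, 9.1]
finger_gap: 0.511
t 14.217 p [0.5721 0.1608 0.0212] F [-0.3 -0.8  9.1] T [0.22 1.53 0.21] gap 0.511
R [[0.973, -0.232, -0.0], [-0.232, -0.973, 0.001], [-0.0, -0.001, -1.0]]
wrist vial_center [([0.0975, 0.0003, 0.0559], 0.57)]
side vial_center [([0.0989, -0.0028, 0.0625], 0.59)]
wrist rack n 1845 min x [-0.1092 -0.1074]
 vial 8513 [ 0.096  -0.0001] mad 0.0004
side rack n 115 min x [-0.1089 -0.1068]
 vial 360 [ 0.0956 -0.    ] mad 0.001
specimen_cup_center [array([ 0.432, -0.137,  0.039])]
timer [array([ 0.337, -0.084, -0.002])]
the job is handed in; nothing more can be done
None
```

The vial is clamped in the V and the job is handed in. I turned the lock knob clockwise to about 1.17 rad and pumped the trigger three full strokes, with a full release between each. The last squeeze is still held, with the fingers about 43 mm apart. The run took about 14 s of the 48 s allowed.

**Last checks:**
- **Vial:** it stands upright with its axis at x ≈ 0.096 m, which is home. On the last stroke it moved only 3.4 mm while the jaw moved about 6 mm.
- **Pad force:** from that difference I estimate the pad is pressed back about 2.5 mm, or 4–5 N. I could not measure this force directly.
- **Knob:** it still looks turned in the last picture I viewed, after stroke 3. Its angle was last measured just after I let go of it.
- **Cup and timer:** both read within about 5 mm of where they started, which is about the camera error.

**What disagreed:** the shut fingertips ended about 40 mm above the reported tool point. The first grip on the knob therefore closed above it without touching anything, and I lowered the arm to correct it. The rack-end measurement was also unusable while the trigger was squeezed, so I read the jaw travel from the pictures.

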